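# Release and re-arrest the core-weighing beam

### The job

Check the granite core on the beam scale: swing the scale's tall ball-knobbed arrest lever all the way over to release the beam, so that the core's end sinks and comes to rest, and leave it released for about a second. Then swing the lever fully back so that the beam is lifted level and arrested again, and let go. Work the lever only: do not touch the beam or what it carries.

Things in the scene. Friction and masses are not known exactly. Their poses are not given: they have to be found in the camera images.
- arrest_lever (a joint): Tall arrest lever, 10 mm steel rod with black ball knob, on the robot's side of the grey beam scale; swings in an upright plane about a level shaft. 0 = arrested, leaning 0.61 rad from upright towards the core's end; upright at 0.61; 1.22 = fully over, released. Stops at both ends. Stays put; about 1 N at the knob moves it. A cam lowers and lifts the beam. Starts between 0 and 0.1.
- lever_knob (a point): Centre of the lever's ball knob, 30 mm diameter, 130 mm from the shaft; 152 mm above the table at either end of the swing, 175 mm upright. Below it is only the 10 mm rod. Can be pinched from above with the fingers closing along the shaft. The beam and core lie 100 mm beyond it along the shaft, the core's top 141 mm and a thin pointer's tip 158 mm above the table.
- lever_axis (a point): Fixed point where rod and shaft meet, 45 mm above the table. x along the shaft, away from the robot (lever's turning axis, positive releases); y to the core's end of the scale; z up. For lever value q the knob is at (0, 130 sin(0.61-q), 130 cos(0.61-q)) mm. The scale's base, 130 x 320 mm, fixed to the table, is centred 125 mm along x and -60 mm along y from here; its yaw is within 0.4 rad of 0.
- beam: Steel beam, 20 x 320 x 14 mm, with a granite core (50 mm diameter, 80 mm long) lying in a cradle on its +y end and a steel weight on its -y end. Origin at its middle, on the pivot, 80 mm above the table; y along the beam to the core, z up when level. Arrested it is level; released, the core's end sinks 0.17 rad (10 deg) onto its stop, reached when the lever is beyond about 1.1.

How it is judged (in metres and radians):
On the way:
1. the lever is swung over (beyond 1.0 rad) and the beam has sunk by more than 0.1 rad and rests there (value of joint arrest_lever above 1 rad and angle between beam's own z axis and vertical above 0.1 rad and angular speed of beam below 0.1 rad/s), for 0.5 s.
At the end, for the whole second after the job is handed in: After the release, the lever is back in its arrested position (within 0.15 rad of its stop) and the beam is level within 2 deg; both are at rest and released (value of joint arrest_lever below 0.15 rad and angle between beam's own z axis and vertical below 0.035 rad and angular speed of beam below 0.05 rad/s and velocity of joint arrest_lever between -0.05 and 0.05 rad/s); the robot touches nothing.
It fails at once if the robot touches the beam or what it carries (more than 2 N) (contact force between any of the fingers, the arm and beam above 2 N).
It also fails if it takes over 45 s, if anything falls off the work surface, if the arm or the gripper's body presses on something with over 40 N, if the wrist force passes 120 N, or if a joint passes its speed limit or range.

### The arm

A 6-joint arm with a two-finger parallel gripper is mounted at the origin on the work surface. World frame = base frame: x ahead of the robot, y to its left, z up, the work surface at z = 0. Lengths are in m, angles in degrees, forces in N, time in s.
With the tool pointing down it reaches from about 0.3 to 0.75 m from the base axis. Payload 8.5 kg.
Tool frame: the origin (TCP) lies between the finger pads; the fingertips stand ahead of it and the grasp point (between the pads) lies 8 mm behind it (env.tcp_to_tips is the z of the fingertips in the tool frame, in m); z points along the fingers, x is the direction in which the jaws open and shut, and the axes are right-handed (so a half turn about z gives the same grasp; the last joint's range is limited). The gripper opens to 85 mm and grips with 20 to 120 N. Pads are 22 mm wide; open, the fingers measure 114 mm over their backs; the gripper's body (76 mm by 85 mm) begins 54 mm behind the grasp point. The pads swing forward as they close: fully open they stand 13 mm farther back than shut.
Start: joints at [61.977, 21.807, 74.336, -0, 83.858, -12.336], TCP at [0.149, 0.529, 0.242] pointing down, gripper open.
Joint ranges: [-178.18, 178.18], [-50.72, 133.34], [12.68, 142.11], [-81.47, 261.47], [9.98, 163.14], [-165.26, 165.26]. Speed limits (degrees/s): [136.94, 136.94, 180, 180, 180, 180].

### API

Orientations are given as a 3x3 rotation matrix whose columns are the frame's x, y, z axes.
In Python, from rig import observe, viewer, env gives the robot as it stands.
- The arm moves only by the tool jog_arm, never from a script. Its arguments are lists of equal length, an entry for each row: "dr": the turn, a rotation vector about the tool's x, y, z in rad, a list of three; "slide": the shift along the tool's x, y, z in m, a list of three; "gripper": the opening, from -1 (shut) to 1 (fully open), so that 0 is half open. In form: {"dr": [[rx, ry, rz], ...], "slide": [[dx, dy, dz], ...], "gripper": [gripper, ...]}. A call has exactly 10 rows; each row shifts and turns the commanded pose from where the row before left it, along the tool's axes as they then stand; what a row does not reach is not made up. A row lasts 1/10 s, in which the tool goes at most 50 mm and 8.59 degrees, less where a joint would pass 70% of its speed; a pose out of reach is approached as far as the arm can. A call is refused whole if a number of a shift passes 0.05 or a number of a turn 0.15, either way. A call with a gripper value outside its range is refused whole. The fingers move at their own pace and stop on an object; "force" is the grip in N (left out, the last holds). Time passes only in rows, so rows that do not move let the fingers close, or fill a call up. It gives the time, the measured TCP pose, the force and the opening at its end, in the units of the state.
- observe(): the state, without advancing time (a new reading comes with each control period).
- viewer.get_image(name): name is "side" or "top"; returns a dict with "pixels" (400x640x3 uint8, blue, green, red), "camera_matrix" (3x3 intrinsics, pixels), "R" (3x3) and "t" (3): a world point X has camera coordinates R X + t. Camera axes: x right, y down, z forward; pixel columns grow to the right and rows downward; lengths in m; the calibration is good to about 2 mm. A picture is of the moment at which its call begins. There is no depth.
- env.close_job(): hands the job in, once; it reports no verdict.
The state is a dict: "time_s": time; "q": joint angles; "qvel": joint speeds; "joint_efforts": joint torques, N m; "position": TCP position; "tool_rot": TCP orientation; "ft_force": force on the tool from outside, world axes, zero at the start; "wrist_torque": the same for the moment, N m; "grip_width": finger opening in m.
Only numpy, scipy, OpenCV 4.12 (cv2) and the standard library are available. Lean on these libraries where they do the work, as an engineer would, in place of code of your own. Each camera call takes 0.05 s, during which the arm holds its last target.

## Working session

There is one attempt and no reset: what is moved stays moved. The work goes in short steps, Python scripts to look and compute and a tool call to move; the robot and the scene stay as the last step left them, time stands still between calls to the robot, and variables do not carry over. Pictures are saved under pics/ and viewed, and the job is handed in when it is done.

Besides the shell and the picture viewer there is one more tool, called after "Request:" as name(argument=value, ...) on one line, values as JSON. jog_arm: Moves the arm, as the interface text tells. Its arguments: {"type":"object","properties":{"dr":{"type":"array","items":{"type":"array","items":{"type":"number"}}},"slide":{"type":"array","items":{"type":"array","items":{"type":"number"}}},"gripper":{"type":"array","items":{"type":"number"}},"force":{"type":"number"}},"required":["dr","slide","gripper"]}

```bash
mkdir -p pics; ls
python3 - <<'E'
from rig import observe, viewer, env
import cv2,numpy as np
s=observe();print(s['time_s'],s['position'],np.round(s['tool_rot'],3),s['grip_width'],env.tcp_to_tips)
for n in('side','top'):
    d=viewer.get_image(n);cv2.imwrite(f'pics/{n}0.png',d['pixels']);np.savez(f'{n}cal.npz',K=d['camera_matrix'],R=d['R'],t=d['t'])
    print(n,d['camera_matrix'],np.round(d['R'],3),d['t'])
E
```

```text
pics
0.0 [0.14857936 0.52927223 0.24171721] [[ 0.27   0.963 -0.001]
 [ 0.963 -0.27  -0.001]
 [-0.001 -0.    -1.   ]] 0.08526733618578705 0.011
side [[493.85806942   0.         320.34240693]
 [  0.         493.85806942 207.22159998]
 [  0.           0.           1.        ]] [[-0.998 -0.063 -0.005]
 [-0.048  0.803 -0.594]
 [ 0.041 -0.593 -0.804]] [0.59346978 0.01860749 0.94150391]
top [[444.1184722    0.         320.28142009]
 [  0.         444.1184722  200.45322174]
 [  0.           0.           1.        ]] [[ 0.022 -1.    -0.014]
 [-0.996 -0.021 -0.091]
 [ 0.091  0.016 -0.996]] [0.08996849 0.63258448 0.71999599]
```

View pics/side0.png

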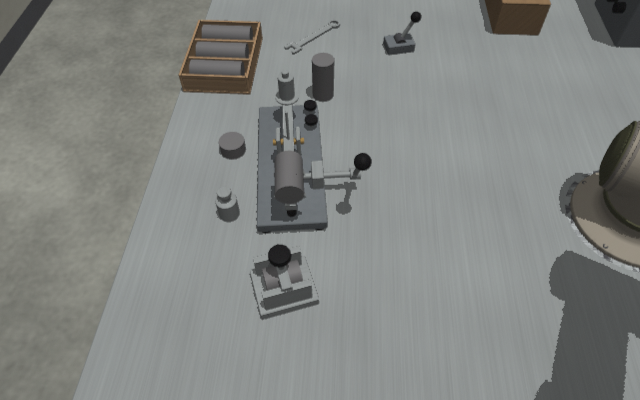

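View pics/top0.png

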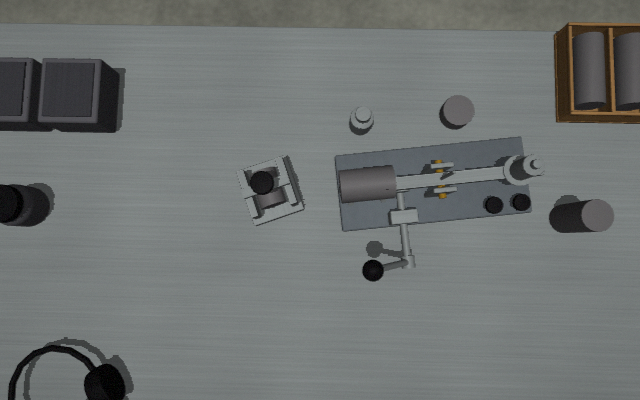

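```bash
cat > h.py <<'E'
import cv2,numpy as np
C={n:dict(np.load(f'{n}cal.npz')) for n in('side','top')}
def proj(n,X):
    c=C[n];p=c['K']@(c['R']@np.asarray(X,float)+c['t']);return p[:2]/p[2]
def ray(n,uv,z):
    c=C[n];d=c['R'].T@np.linalg.solve(c['K'],[*uv,1]);o=-c['R'].T@c['t'];return o+d*(z-o[2])/d[2]
def tri(a,b):
    P=[c['K']@np.c_[c['R'],c['t']] for c in (C['side'],C['top'])]
    X=cv2.triangulatePoints(P[0],P[1],np.array(a,float),np.array(b,float)).ravel();return X[:3]/X[3]
def knob(im,guess,r=16):
    u,v=map(int,guess);w=im[v-r:v+r,u-r:u+r].max(2)<38
    n,l,s,c=cv2.connectedComponentsWithStats(w.astype(np.uint8));k=1+np.argmax(s[1:,4]);
    return c[k]+[u-r,v-r],s[k]
E
python3 - <<'E'
from h import *
a,sa=knob(cv2.imread('pics/side0.png'),(362,162));b,sb=knob(cv2.imread('pics/top0.png'),(373,270),14)
print(a,sa,b,sb);X=tri(a,b);print('knob',X,proj('side',X)-a,proj('top',X)-b)
for z in(0.0,0.02):
  c=[ray('top',p,z) for p in((335,155),(521,137),(531,212),(342,231))]
  for i in range(4):
    e=c[(i+1)%4]-c[i];print(z,c[i][:2],np.linalg.norm(e),np.degrees(np.arctan2(e[1],e[0])))
E
```

```text
[361.90291262 161.54368932] [  8   7  17  17 206] [372.44736842 270.00584795] [  4   4  20  21 342]
knob [0.52336349 0.02729092 0.15447078] [-3.47433423e-01  2.79451413e-04] [-0.00500828  0.51297312]
0.0 [0.71449321 0.079822  ] 0.3299258313568658 -83.2812789344978
0.0 [ 0.75309297 -0.24783806] 0.13322077880681005 -173.62312028028495
0.0 [ 0.62069645 -0.26263461] 0.33014098474408504 96.98476546392378
0.0 [0.58054951 0.06505624] 0.13475512087686728 6.290803376870117
0.02 [0.71057556 0.08012259] 0.3214202333285206 -83.2812789344978
0.02 [ 0.74818019 -0.23909028] 0.12978630267351152 -173.62312028028492
0.02 [ 0.6191969  -0.25350538] 0.32162983998962097 96.98476546392378
0.02 [0.58008497 0.06573749] 0.13128108889299403 6.290803376870116
```

Request:
jog_arm(dr=[[0,0,0.118],[0,0,0.118],[0,0,0.118],[0,0,0.118],[0,0,0.118],[0,0,0.118],[0,0,0.118],[0,0,0.118],[0,0,0.118],[0,0,0.12]], slide=[[0,0,0],[0,0,0],[0,0,0],[0,0,0],[0,0,0],[0,0,0],[0,0,0],[0,0,0],[0,0,0],[0,0,0]], gripper=[0.2,0.2,0.2,0.2,0.2,0.2,0.2,0.2,0.2,0.2], force=25)

```text
time_s: 1.1
position: [0.1486, 0.5293, 0.2419]
tool_rot: [[0.994, 0.11, -0.0], [0.11, -0.994, -0.001], [-0.001, 0.001, -1.0]]
ft_force: [0.0, 0.3, -0.0]
grip_width: 0.0516
```

Request:
jog_arm(dr=[[0,0,0],[0,0,0],[0,0,0],[0,0,0],[0,0,0],[0,0,0],[0,0,0],[0,0,0],[0,0,0],[0,0,0]], slide=[[0.021,0.036,0],[0.021,0.036,0],[0.021,0.036,0],[0.021,0.036,0],[0.021,0.036,0],[0.021,0.036,0],[0.021,0.036,0],[0.021,0.036,0],[0.021,0.036,0],[0.021,0.036,0]], gripper=[0.2,0.2,0.2,0.2,0.2,0.2,0.2,0.2,0.2,0.2])

```text
time_s: 2.1
position: [0.3992, 0.1944, 0.2422]
tool_rot: [[0.993, 0.115, -0.0], [0.115, -0.993, -0.0], [-0.0, -0.0, -1.0]]
ft_force: [0.4, 1.0, 0.4]
grip_width: 0.0513
```

Request:
jog_arm(dr=[[0,0,0],[0,0,0],[0,0,0],[0,0,0],[0,0,0],[0,0,0],[0,0,0],[0,0,0],[0,0,0],[0,0,0]], slide=[[0.0175,0.03,0],[0.0175,0.03,0],[0.0175,0.03,0],[0.0175,0.03,0],[0.0175,0.03,0],[0.0175,0.031,0],[0,0,0],[0,0,0],[0,0,0],[0,0,0]], gripper=[0.2,0.2,0.2,0.2,0.2,0.2,0.2,0.2,0.2,0.2])

```text
time_s: 3.1
position: [0.5232, 0.0291, 0.2425]
tool_rot: [[0.993, 0.116, -0.0], [0.116, -0.993, 0.0], [-0.0, -0.0, -1.0]]
ft_force: [1.2, 0.4, 0.9]
grip_width: 0.0514
```

Run:
```python
from rig import observe, viewer, env
from h import *
s=observe();print(s['position'])
ims=[viewer.get_image(n)['pixels'] for n in('side','top')]
cv2.imwrite('pics/a.png',np.vstack([cv2.resize(i[40:330,150:550],(800,580))[:290 if 0 else 580] for i in ims])[:, :] if 0 else cv2.resize(np.vstack([ims[0][60:260,200:520],ims[1][120:320,250:570]]),(480,600)))
```

```text
[0.52315342 0.02914426 0.24245591]
```

View pics/a.png

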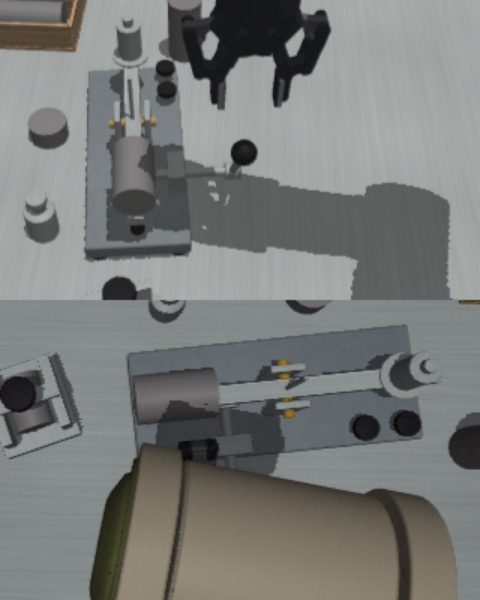

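Request:
jog_arm(dr=[[0,0,0],[0,0,0],[0,0,0],[0,0,0],[0,0,0],[0,0,0],[0,0,0],[0,0,0],[0,0,0],[0,0,0]], slide=[[0,0.002,0.012],[0,0,0.012],[0,0,0.012],[0,0,0.012],[0,0,0.012],[0,0,0.012],[0,0,0.012],[0,0,0.012],[0,0,0],[0,0,0]], gripper=[0.2,0.2,0.2,0.2,0.2,0.2,0.2,0.2,0.2,0.2])

```text
time_s: 4.2
position: [0.524, 0.0265, 0.1467]
tool_rot: [[0.993, 0.115, 0.0], [0.115, -0.993, -0.0], [0.0, 0.0, -1.0]]
ft_force: [0.6, 0.1, -0.3]
grip_width: 0.0513
```

Run:
```python
from rig import observe, viewer, env
from h import *
s=observe();print(s['position'],s['ft_force'])
i=viewer.get_image('side')['pixels']
cv2.imwrite('pics/b.png',cv2.resize(i[100:220,260:420],(800,600)))
```

```text
[0.52395682 0.02648904 0.14671608] [ 0.60892852  0.0881362  -0.30848012]
```

View pics/b.png

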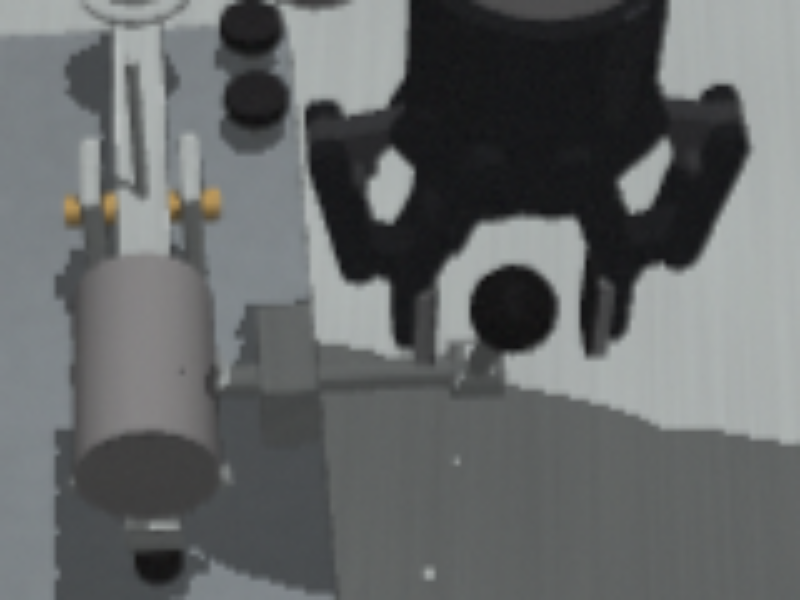

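The knob (512,308 in the enlarged view) sits centred between the open pads (430 and 600), well clear of the core. I'm closing now.

Request:
jog_arm(dr=[[0,0,0],[0,0,0],[0,0,0],[0,0,0],[0,0,0],[0,0,0],[0,0,0],[0,0,0],[0,0,0],[0,0,0]], slide=[[0,0,0],[0,0,0],[0,0,0],[0,0,0],[0,0,0],[0,0,0],[0,0,0],[0,0,0],[0,0,0],[0,0,0]], gripper=[-0.8,-0.8,-0.8,-0.8,-0.8,-0.8,-0.8,-0.8,-0.8,-0.8], force=25)

```text
time_s: 5.25
position: [0.5227, 0.0268, 0.1468]
tool_rot: [[0.993, 0.115, -0.003], [0.115, -0.993, 0.001], [-0.002, -0.001, -1.0]]
ft_force: [-6.2, 3.0, 5.5]
grip_width: 0.0284
```

Run:
```python
from rig import observe
from h import *
s=observe();print(s['position'],s['ft_force'],s['grip_width'])
# arc: tool y=-Y, tool z=-Z
q0=0.05;qs=np.linspace(q0,1.19,21);a=0.61-qs
print(np.round(np.c_[qs[1:],-np.diff(.13*np.sin(a))*1000,-np.diff(.13*np.cos(a))*1000],1))
```

```text
[0.52269    0.02676587 0.14681328] [-6.24710855  3.00007906  5.54137596] 0.028400419746593995
[[ 0.1  6.4 -3.8]
 [ 0.2  6.6 -3.4]
 [ 0.2  6.8 -3. ]
 [ 0.3  6.9 -2.6]
 [ 0.3  7.1 -2.2]
 [ 0.4  7.2 -1.8]
 [ 0.4  7.3 -1.4]
 [ 0.5  7.3 -1. ]
 [ 0.6  7.4 -0.6]
 [ 0.6  7.4 -0.1]
 [ 0.7  7.4  0.3]
 [ 0.7  7.4  0.7]
 [ 0.8  7.3  1.1]
 [ 0.8  7.2  1.5]
 [ 0.9  7.1  2. ]
 [ 1.   7.   2.4]
 [ 1.   6.9  2.8]
 [ 1.1  6.7  3.1]
 [ 1.1  6.5  3.5]
 [ 1.2  6.3  3.9]]
```

Request:
jog_arm(dr=[[0,0,0],[0,0,0],[0,0,0],[0,0,0],[0,0,0],[0,0,0],[0,0,0],[0,0,0],[0,0,0],[0,0,0]], slide=[[-0.001,0.0064,-0.0038],[0,0.0066,-0.0034],[0,0.0068,-0.003],[0,0.0069,-0.0026],[0,0.0071,-0.0022],[0,0.0072,-0.0018],[0,0.0073,-0.0014],[0,0.0073,-0.001],[0,0.0074,-0.0006],[0,0.0074,-0.0001]], gripper=[-0.8,-0.8,-0.8,-0.8,-0.8,-0.8,-0.8,-0.8,-0.8,-0.8])

```text
time_s: 6.25
position: [0.5313, -0.0445, 0.1663]
tool_rot: [[0.993, 0.115, 0.001], [0.115, -0.993, -0.0], [0.001, 0.0, -1.0]]
ft_force: [1.3, 2.3, -0.5]
grip_width: 0.0284
```

Run:
```python
from rig import observe, viewer, env
from h import *
s=observe();print(s['position'],s['ft_force'],s['grip_width'])
i=viewer.get_image('side')['pixels']
cv2.imwrite('pics/c.png',cv2.resize(i[60:240,230:470],(800,600)))
```

```text
[ 0.53132286 -0.04451896  0.16631839] [ 1.25311802  2.31558078 -0.46805225] 0.028448506835626153
```

View pics/c.png

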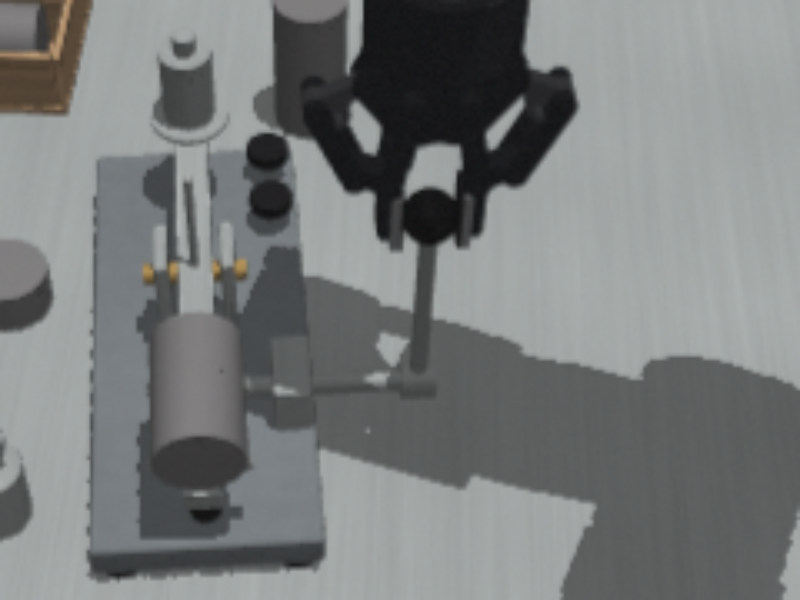

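The knob is held at (430,215), the lever is near upright and the forces are small. I'm carrying on with the second half of the swing.

Request:
jog_arm(dr=[[0,0,0],[0,0,0],[0,0,0],[0,0,0],[0,0,0],[0,0,0],[0,0,0],[0,0,0],[0,0,0],[0,0,0]], slide=[[0,0.0074,0.0003],[0,0.0074,0.0007],[0,0.0073,0.0011],[0,0.0072,0.0015],[0,0.0071,0.002],[0,0.007,0.0024],[0,0.0069,0.0028],[0,0.0067,0.0031],[0,0.0065,0.0035],[0,0.0063,0.0039]], gripper=[-0.8,-0.8,-0.8,-0.8,-0.8,-0.8,-0.8,-0.8,-0.8,-0.8])

```text
time_s: 7.3
position: [0.5398, -0.1141, 0.1451]
tool_rot: [[0.993, 0.115, 0.002], [0.115, -0.993, -0.001], [0.002, 0.001, -1.0]]
ft_force: [7.5, 1.3, 2.5]
grip_width: 0.0285
```

Run:
```python
from rig import observe, viewer, env
from h import *
s=observe();print(s['position'],s['ft_force'],s['grip_width'])
i=viewer.get_image('side')['pixels']
cv2.imwrite('pics/d.png',cv2.resize(i[60:240,230:470],(800,600)))
```

```text
[ 0.53983508 -0.11407065  0.14509032] [7.49543718 1.28887493 2.49048715] 0.02850180470455511
```

View pics/d.png

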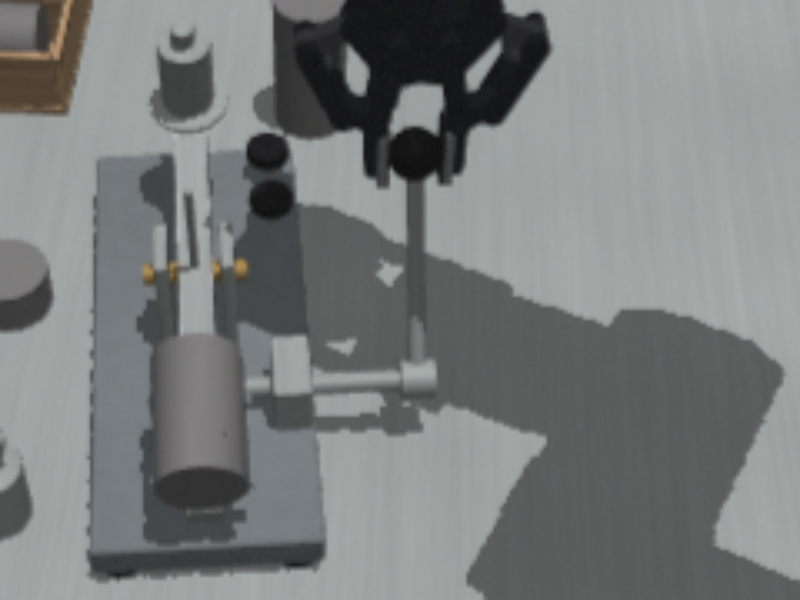

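Request:
jog_arm(dr=[[0,0,0],[0,0,0],[0,0,0],[0,0,0],[0,0,0],[0,0,0],[0,0,0],[0,0,0],[0,0,0],[0,0,0]], slide=[[0.001,0,0],[0,0,0],[0,0,0],[0,0,0],[0,0,0],[0,0,0],[0,0,0],[0,0,0],[0,0,0],[0,0,0]], gripper=[-0.8,-0.8,-0.8,-0.8,-0.8,-0.8,-0.8,-0.8,-0.8,-0.8])

```text
time_s: 8.35
position: [0.5399, -0.1135, 0.1452]
tool_rot: [[0.993, 0.115, 0.0], [0.115, -0.993, -0.001], [-0.0, 0.001, -1.0]]
ft_force: [0.3, -3.9, 5.9]
grip_width: 0.0283
```

Run:
```python
from rig import observe, viewer, env
from h import *
s=observe();print(s['position'],s['ft_force'],s['grip_width'],s['time_s'])
i=viewer.get_image('side')['pixels'];j=cv2.imread('pics/d.png')
k=cv2.resize(i[60:240,230:470],(800,600));cv2.imwrite('pics/e.png',k);print(np.abs(k[200:,80:330].astype(int)-j[200:,80:330]).max())
q=np.array([.5334,-.0414]);yh=np.array([-.1149,.9934])
for qq in(1.1,1.15,1.19,1.22):print(qq,proj('side',[*(q+yh*.13*np.sin(.61-qq)),.045+.13*np.cos(.61-qq)]))
print('seen',230+415*.3,60+153*.3)
```

```text
[ 0.53990756 -0.11347925  0.1452345 ] [ 0.30598938 -3.90202752  5.92577493] 0.028342608855338146 8.35
30
1.1 [353.26336649 105.80225701]
1.15 [352.89358553 105.02254312]
1.19 [352.60197531 104.53379972]
1.22 [352.3860402  104.24536515]
seen 354.5 105.9
```

Request:
jog_arm(dr=[[0,0,0],[0,0,0],[0,0,0],[0,0,0],[0,0,0],[0,0,0],[0,0,0],[0,0,0],[0,0,0],[0,0,0]], slide=[[0,0.0015,0.001],[0,0.0015,0.001],[0,0.001,0.0006],[0,0,0],[0,0,0],[0,0,0],[0,0,0],[0,0,0],[0,0,0],[0,0,0]], gripper=[-0.8,-0.8,-0.8,-0.8,-0.8,-0.8,-0.8,-0.8,-0.8,-0.8])

```text
time_s: 9.4
position: [0.5404, -0.1174, 0.1426]
tool_rot: [[0.993, 0.115, 0.0], [0.115, -0.993, -0.001], [-0.0, 0.001, -1.0]]
ft_force: [0.4, -3.7, 4.9]
grip_width: 0.0284
```

Run:
```python
from rig import observe, viewer, env
from h import *
s=observe();print(s['position'],s['ft_force'],s['grip_width'],s['time_s'])
i=viewer.get_image('side')['pixels'];j=cv2.imread('pics/d.png')
k=cv2.resize(i[60:240,230:470],(800,600));cv2.imwrite('pics/f.png',k)
qs=np.linspace(1.21,0.03,21);a=0.61-qs
print(np.round(np.c_[qs[1:],-np.diff(.13*np.sin(a))*1000,-np.diff(.13*np.cos(a))*1000],1))
# beam tilt from core end-face lower centre: arrested vs released predicted pixels
c=np.array([.66451,-.08668]);xh=np.array([.9934,.1149]);yh=np.array([-.1149,.9934])
```

```text
[ 0.54037287 -0.11736728  0.14260123] [ 0.40831801 -3.68434218  4.91944805] 0.02840168127203517 9.4
[[ 1.2 -6.5 -4.1]
 [ 1.1 -6.7 -3.8]
 [ 1.  -6.9 -3.4]
 [ 1.  -7.1 -2.9]
 [ 0.9 -7.2 -2.5]
 [ 0.9 -7.4 -2.1]
 [ 0.8 -7.5 -1.6]
 [ 0.7 -7.6 -1.2]
 [ 0.7 -7.6 -0.8]
 [ 0.6 -7.7 -0.3]
 [ 0.6 -7.7  0.1]
 [ 0.5 -7.6  0.6]
 [ 0.4 -7.6  1.1]
 [ 0.4 -7.5  1.5]
 [ 0.3 -7.4  1.9]
 [ 0.3 -7.3  2.4]
 [ 0.2 -7.1  2.8]
 [ 0.1 -7.   3.2]
 [ 0.1 -6.8  3.6]
 [ 0.  -6.5  4. ]]
```

View pics/f.png

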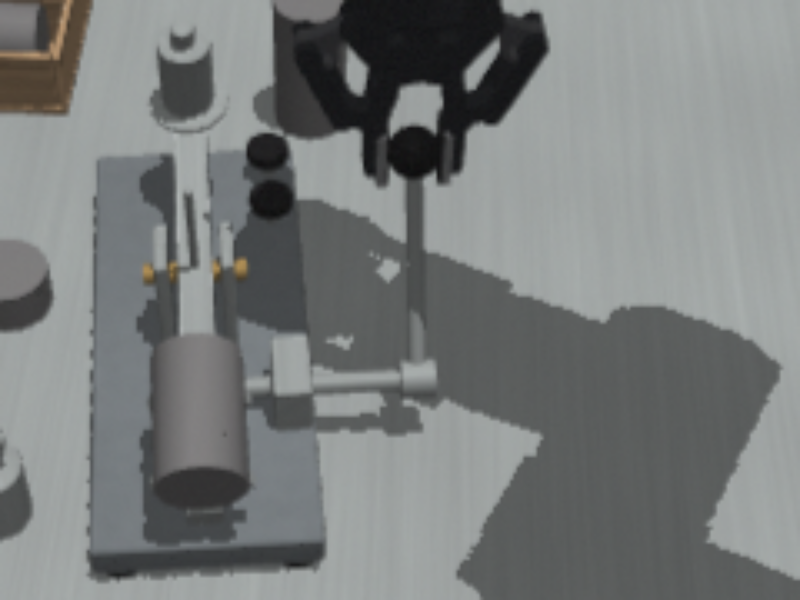

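The beam looks exactly as it did 2 s ago: core face at (200,487), resting low. So it is on its stop, and the lever is at about 1.2. Now swinging back.

Request:
jog_arm(dr=[[0,0,0],[0,0,0],[0,0,0],[0,0,0],[0,0,0],[0,0,0],[0,0,0],[0,0,0],[0,0,0],[0,0,0]], slide=[[0,-0.0065,-0.0041],[0,-0.0067,-0.0038],[0,-0.0069,-0.0034],[0,-0.0071,-0.0029],[0,-0.0072,-0.0025],[0,-0.0074,-0.0021],[0,-0.0075,-0.0016],[0,-0.0076,-0.0012],[0,-0.0076,-0.0008],[0,-0.0077,-0.0003]], gripper=[-0.8,-0.8,-0.8,-0.8,-0.8,-0.8,-0.8,-0.8,-0.8,-0.8])

```text
time_s: 10.45
position: [0.5315, -0.0446, 0.1648]
tool_rot: [[0.993, 0.115, -0.002], [0.115, -0.993, 0.0], [-0.002, -0.0, -1.0]]
ft_force: [-4.8, -2.7, -1.5]
grip_width: 0.0287
```

Request:
jog_arm(dr=[[0,0,0],[0,0,0],[0,0,0],[0,0,0],[0,0,0],[0,0,0],[0,0,0],[0,0,0],[0,0,0],[0,0,0]], slide=[[0,-0.0077,0.0001],[0,-0.0076,0.0006],[0,-0.0076,0.0011],[0,-0.0075,0.0015],[0,-0.0074,0.0019],[0,-0.0073,0.0024],[0,-0.0071,0.0028],[0,-0.007,0.0032],[0,-0.0068,0.0036],[0,-0.0065,0.004]], gripper=[-0.8,-0.8,-0.8,-0.8,-0.8,-0.8,-0.8,-0.8,-0.8,-0.8])

```text
time_s: 11.45
position: [0.5226, 0.0277, 0.1436]
tool_rot: [[0.993, 0.115, -0.003], [0.115, -0.993, 0.001], [-0.003, -0.001, -1.0]]
ft_force: [-7.0, -1.2, 2.0]
grip_width: 0.0284
```

Run:
```python
from rig import observe, viewer, env
from h import *
s=observe();print(s['position'],s['ft_force'],s['grip_width'],s['time_s'])
i=viewer.get_image('side')['pixels']
k=cv2.resize(i[60:240,230:470],(800,600));cv2.imwrite('pics/g.png',k)
```

```text
[0.52256324 0.02773359 0.14363167] [-7.02477407 -1.22038159  1.99843733] 0.02844391000686639 11.45
```

View pics/g.png

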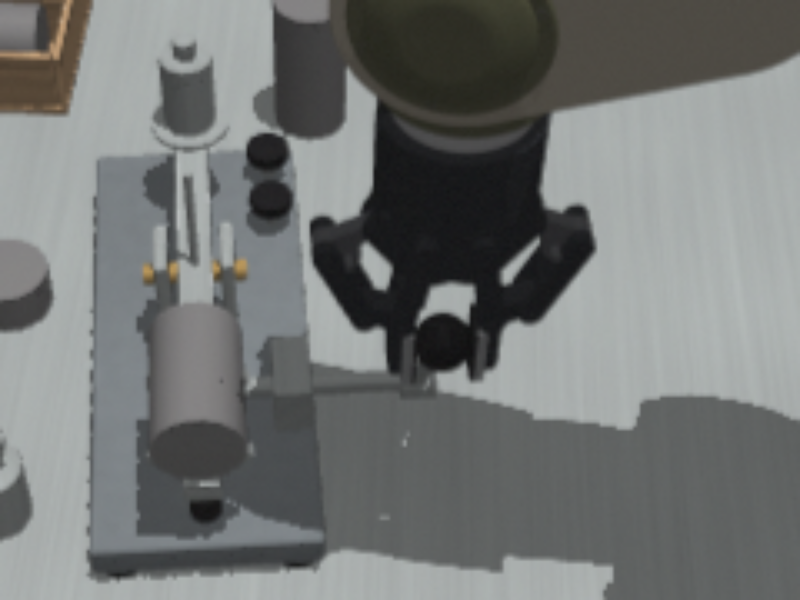

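Request:
jog_arm(dr=[[0,0,0],[0,0,0],[0,0,0],[0,0,0],[0,0,0],[0,0,0],[0,0,0],[0,0,0],[0,0,0],[0,0,0]], slide=[[-0.001,-0.0015,0.0008],[0,-0.0015,0.0008],[0,-0.0015,0.0008],[0,0,0],[0,0,0],[0,0,0],[0,0,0],[0,0,0],[0,0,0],[0,0,0]], gripper=[-0.8,-0.8,-0.8,-0.8,-0.8,-0.8,-0.8,-0.8,-0.8,-0.8])

```text
time_s: 12.5
position: [0.5221, 0.0312, 0.1414]
tool_rot: [[0.993, 0.115, -0.001], [0.115, -0.993, 0.0], [-0.001, -0.0, -1.0]]
ft_force: [-5.3, 0.4, -0.4]
grip_width: 0.0283
```

Request:
jog_arm(dr=[[0,0,0],[0,0,0],[0,0,0],[0,0,0],[0,0,0],[0,0,0],[0,0,0],[0,0,0],[0,0,0],[0,0,0]], slide=[[0,0,0],[0,0,0],[0,0,0],[0,0,0],[0,0,0],[0,0,0],[0,0,0],[0,0,0],[0,0,0],[0,0,0]], gripper=[0.2,0.2,0.2,0.2,0.2,0.2,0.2,0.2,0.2,0.2])

```text
time_s: 13.5
position: [0.5224, 0.0311, 0.1414]
tool_rot: [[0.993, 0.115, -0.0], [0.115, -0.993, 0.0], [-0.0, -0.0, -1.0]]
ft_force: [0.9, 0.1, -0.3]
grip_width: 0.0511
```

Request:
jog_arm(dr=[[0,0,0],[0,0,0],[0,0,0],[0,0,0],[0,0,0],[0,0,0],[0,0,0],[0,0,0],[0,0,0],[0,0,0]], slide=[[0,0,-0.01],[0,0,-0.015],[0,0,-0.015],[0,0,-0.015],[0,0,-0.015],[0,0,-0.015],[0,0,-0.015],[0,0,-0.01],[0,0,0],[0,0,0]], gripper=[0.2,0.2,0.2,0.2,0.2,0.2,0.2,0.2,0.2,0.2])

```text
time_s: 14.5
position: [0.5222, 0.0311, 0.2512]
tool_rot: [[0.993, 0.115, -0.0], [0.115, -0.993, 0.0], [-0.0, -0.0, -1.0]]
ft_force: [-0.4, -0.0, -0.6]
grip_width: 0.0512
```

Run:
```python
from rig import observe, viewer, env
from h import *
s=observe();print(s['position'],s['ft_force'],s['grip_width'],s['time_s'])
i=viewer.get_image('side')['pixels']
k=cv2.resize(i[60:240,230:470],(800,600));cv2.imwrite('pics/h.png',k)
j=cv2.imread('pics/side0.png');print('core diff',np.abs(i[155:205,272:306].astype(int)-j[155:205,272:306]).mean())
a,_=knob(i,(362,162),16);b,_=knob(j,(362,162),16);print(a,b)
q=np.array([.5334,-.0414]);yh=np.array([-.1149,.9934])
for qq in(0,.05,.1,.15):print(qq,proj('side',[*(q+yh*.13*np.sin(.61-qq)),.045+.13*np.cos(.61-qq)]))
```

```text
[0.52219002 0.03110356 0.25120256] [-0.41792414 -0.02282872 -0.62967112] 0.05124184519306969 14.5
core diff 13.77627450980392
[362.11398964 165.21243523] [361.90291262 161.54368932]
0 [360.51406386 165.0548027 ]
0.05 [360.31690786 161.17734811]
0.1 [360.09966546 157.33756652]
0.15 [359.86318198 153.54946784]
```

View pics/h.png

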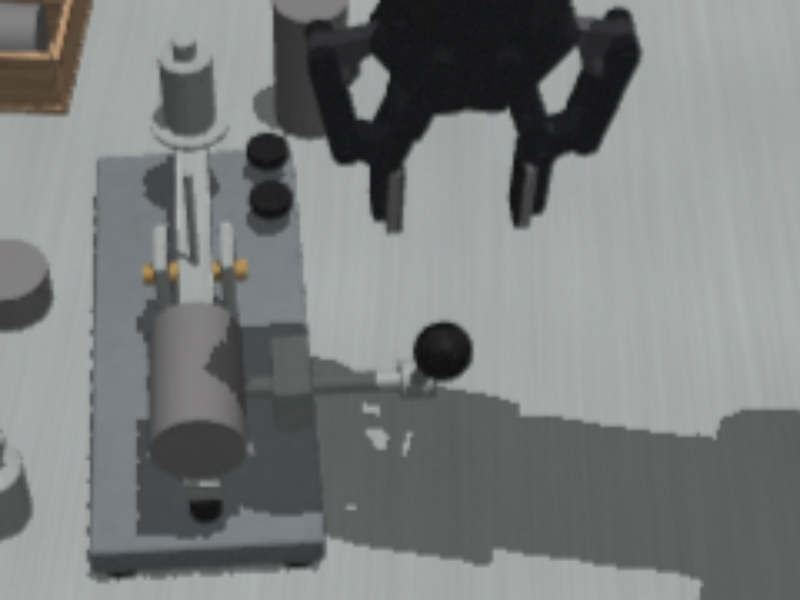

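The knob is free at (442,351), which puts the lever at about 0, on its stop. The core is back at its arrested height (face at 200,448), and the gripper is clear above.

Run:
```python
from rig import env
print(env.close_job())
```

```text
the job is handed in; nothing more can be done
None
```

The check is done and handed in at about 14.5 s of the 45 s allowed; no verdict was reported.

- **Release:** I pinched the lever knob from above with a 25 N grip and swung it over to about 1.2 rad. The core's end sank and did not move between pictures. It stayed released for about 2 s.
- **Return:** I swung the lever back to its stop, opened the fingers and raised the gripper about 11 cm.

**Last checks**
- **Lever:** The knob's picture row (165.2) matches the row predicted for lever value 0 (165.1). The column was about 1.6 px off, roughly the camera's 2 mm calibration error.
- **Beam:** By eye, the core is back at its arrested height. I did not measure the beam's tilt angle. A pixel comparison of the core with the first picture differed by 13.8 on average; I put this down to the gripper's shadow on the core.
- **Forces:** The wrist force I read at the end of each move was never above about 9 N, and near zero after letting go. The pictures showed the gripper clear of the beam and core.
- **Grip width:** It read 28.4 mm on the 30 mm knob, and the pads slid a few millimetres on the knob during the swing. The knob was not lost.

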